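# Index the egg-painting wheel

## Robot

A 6-joint arm with a two-finger parallel gripper is mounted at the origin on a cart in front of the work surface, level with it; the furniture and walls round the work are solid. World frame = base frame: x ahead of the robot, y to its left, z up, the work surface at z = 0. Lengths are in m, angles in degrees, forces in N, time in s.
With the tool pointing down it reaches from about 0.35 to 0.875 m from the base axis. Payload 4.2 kg.
Tool frame: the origin (TCP) lies midway between the tips of the shut fingers; the grasp point (between the pads) lies 19 mm behind it; y points along the fingers, z is the direction in which the jaws open and shut, and the axes are right-handed (so a half turn about y gives the same grasp; the last joint's range is limited). The gripper opens to 87 mm and grips with 3 to 60 N. Pads are 19 mm wide; open, the fingers measure 117 mm over their backs; the gripper's body (75 mm by 190 mm) begins 51 mm behind the grasp point.
Start: joints at [84.66, 22.042, 0.453, 0, -68.411, -14.817], TCP at [0.215, 0.587, 0.223] pointing down, gripper open.
Joint ranges: [-179.83, 179.83], [-69.29, 118.12], [-61.27, 80.66], [-181.25, 117.63], [-171.15, -9.14], [-177.46, 177.46]. Speed limits (degrees/s): [159.86, 159.86, 180, 180, 180, 180].

## Interface

Orientations are given as [roll, pitch, yaw] about the fixed x, y, z axes, in that order (R = Rz(yaw) Ry(pitch) Rx(roll)).
In Python, from workcell import env gives the robot as it stands. The module is installed in compiled form; this text tells all that it offers. Calls block until the motion is done:
- env.goto(position, orientation): joint-space move of the TCP to a pose.
- env.move_straight(position, rotation=None, rate=0.15, force_limit=None): straight line of the TCP; rotation=None keeps the orientation; rate is the mean speed in m/s. With force_limit (N) it stops when the force on the tool has changed by that much, and returns True; else False.
- env.set_joints(angles): joint-space move.
- env.gripper_to(opening, grasp_force=None): opening from 0.0 (shut) to 1.0 (fully open); grasp_force is the grip in N (None keeps the last); returns when the fingers have stopped.
- env.dwell(seconds).
- env.inverse_kinematics(position, orientation): joint angles nearest the present ones, or None.
- env.read_state(): the state.
- env.grab_frame(name): name is "scene" or "side" or "wrist"; returns a dict with "image" (384x512x3 uint8, blue, green, red), "fx", "fy", "cx", "cy" (pixels), "position" and "orientation" of the camera in the world. Camera axes: x right, y up, looking along -z (the intrinsics and any distortion apply to the point x, -y, -z); pixel columns grow to the right and rows downward; lengths in m; the calibration is good to about 2 mm. The wrist camera is an equidistant fisheye: a pixel r from the principal point sees the ray r / f radians off the axis. A picture is of the moment at which its call begins. There is no depth.
A pose or a line that the arm cannot do raises env.Unreachable and nothing moves.
- env.close_job(): hands the job in, once; it reports no verdict.
Trained networks look in a picture, given as the dict that the camera call returned (one of the last four; its "shot" number tells which), for a name from the list of things; names that differ only in an ending like _2 or _b are one class to them, and where a whole thing is asked for, a point or a joint stands for the part that bears it (a point fixed in the world has none). Each returns a list of dicts, best first, with "score" (0 to 1); they miss things now and then, are a little off and sometimes report something else, mostly with a low value. They report only what shows in the picture. A call takes as long as a camera call. They do not tell look-alikes from the thing itself.
- env.search_frame(picture, thing): "xyz" ([x, y, z] in m, in world coordinates, good to about 4 mm: the middle of the surface that is visible of it).
- env.trace(picture, thing): "mask" (384x512 bool, what is visible of it).
The state is a dict: "clock": time; "joint_positions": joint angles; "qvel": joint speeds; "joint_torque": joint torques, N m; "position": TCP position; "tool_rot": TCP orientation; "force": force on the tool from outside, world axes, zero at the start; "wrist_torque": the same for the moment, N m; "opening": opening from 0.0 (shut) to 1.0 (fully open).
Only numpy, scipy, OpenCV 4.12 (cv2) and the standard library are available. Lean on these libraries where they do the work, as an engineer would, in place of code of your own. Each camera call takes 0.05 s, during which the arm holds its last target. There are 200 camera calls.

## Task

Turn the egg-painting wheel for the next stripe: push the wheel round by the open finger slot in its top, either way, until the index line on the wheel lines up with the one long line on the scale ring around it. The painted egg rides in its well in the middle of the wheel and is not to be lifted out or tipped, and the other things on the table stay where they are.

Things in the scene. Friction and masses are not known exactly. Their poses are not given: they have to be found in the camera images.
- wheel (a joint): turning angle of the white wheel in rad about its upright axis, growing counter-clockwise seen from above. It has no stop in use (range -12 to 12, starting near 0), turns either way, and needs about 0.12 N m (2 N of push in the slot); it has no spring and stays where it is left.
- wheel_centre (a point): centre of the wheel, on its axis, level with the wheel's flat top, 45 mm above the table. The wheel is a white disc of 86 mm radius. In its middle is a round well (24 mm radius, 22 mm deep) with the painted egg standing in it.
- finger_slot (a point): middle of the mouth of the finger slot, level with the wheel's top, 59 mm from its axis; goes round with the wheel. The slot is a wedge-shaped recess in the disc, 50 degrees wide, 32 to 86 mm from the axis (50 mm across here, 27 inside, 73 outside), 22 mm deep with a dark floor. Push on its two radial side walls. The scale ring's wall closes its outer end.
- index_line (a point): outer end of the index line, at the wheel's rim, 87 mm from the axis and level with the wheel's top. The index line is the single dark radial line on the white wheel, 45 mm long and 3.5 mm wide, exactly opposite the finger slot.
- long_line (a point): inner end of the long scale line, 87 mm from the wheel's axis and level with the wheel's top: the place where the outer end of the index line has to come. The line runs from here outward across the full width of the scale ring (29 mm long, 3.5 mm wide); the other 23 scale lines, every 15 degrees, are only 9 mm long and thin.
- scale_ring: fixed aluminium ring round the wheel, concentric with it, 88 to 118 mm radius and 45 mm high, its top flush with the wheel's; three low screwed feet reach out to 136 mm. Origin on the axis at table height; its x axis points from the axis to the long line, z up. It does not turn.
- egg: painted turned wooden egg, red with a yellow band, 42 mm across and 54 mm tall, loose, standing in the wheel's well; its top is 32 mm above the wheel. Origin at the centre of its flat foot, z up. Not to be lifted or tipped.
- ochre_jar: bystander: ochre jar with black cap, 39 mm across, 48 mm tall; origin at the centre of its underside, z up. Stands to the left of the wheel.
- white_jar: bystander: white jar with screw cap, 42 mm across, 64 mm tall; origin at the centre of its underside, z up. Stands in front and to the right of the wheel.
- sanding_block: bystander: cork sanding block 56 x 85 x 24 mm (x, y, z); origin at the centre of its underside.
- spoon_blank: bystander: wooden spoon blank lying down, 42 x 163 x 24 mm (x, y, z); origin at the centre of its underside.
- masking_tape: bystander: roll of tape lying flat, 75 mm across, 19 mm high; origin at the centre of its underside.
- paint_tin: bystander: blue shut paint tin, 91 x 126 x 30 mm (x, y, z); origin at the centre of its underside.
Not all that is in view belongs to the job. Leave any brown look-alike of the part that bears wheel alone.

How it is judged (in metres and radians):
At the end, for the whole second after the job is handed in: the outer end of the index line is within 6 mm (4 degrees) of the inner end of the long scale line, the wheel is at rest, the egg stands upright (within 17 degrees) in its well, and each of the six bystanders is within 20 mm of where it stood (distance between index_line and long_line below 0.006 m and velocity of joint wheel between -0.03 and 0.03 rad/s and angle between egg's own z axis and vertical below 0.3 rad and horizontal distance between egg and wheel_centre below 0.012 m and height (world z) of egg below 0.031 m and distance of each of ochre_jar, white_jar, sanding_block, spoon_blank, masking_tape, paint_tin from where it was at the start of the episode below 0.02 m); the robot touches nothing.
It fails at once if the egg is lifted out of its well by more than 12 mm (height (world z) of egg above 0.035 m).
It fails at once if the egg is tipped by more than 30 degrees (angle between egg's own z axis and vertical above 0.52 rad).
It fails at once if one of the six bystanders is moved more than 20 mm (distance of any of ochre_jar, white_jar, sanding_block, spoon_blank, masking_tape, paint_tin from where it was at the start of the episode above 0.02 m).
It also fails if it takes over 56 s, if anything falls off the work surface, if the arm or the gripper's body presses on something with over 40 N, if the wrist force passes 120 N, or if a joint passes its speed limit or range.

## Working session

There is one attempt and no reset: what is moved stays moved. The work goes in short steps, each a Python script; the robot and the scene stay as the last script left them, time stands still between calls to the robot, and variables do not carry over. Pictures are saved under pics/ and viewed, about 8 in all and at most 12, crops included, and the job is handed in when it is done.

```bash
mkdir -p pics; python3 - <<'E'
from workcell import env
import cv2
s=env.read_state();print(s['clock'],s['position'],s['tool_rot'],s['opening'])
for n in("scene","side"):
    p=env.grab_frame(n);cv2.imwrite(f'pics/{n}0.png',p['image'])
    print(n,p['position'],p['orientation'],p['fx'],p['cx'],p['cy'])
    for t in("wheel_centre","finger_slot","index_line","long_line","scale_ring","egg","ochre_jar","white_jar","masking_tape"):
        print(t,[(d['xyz'],d['score']) for d in env.search_frame(p,t)][:3])
E
```

```text
0.0 [0.21513397 0.58617082 0.22146716] [-8.98759387e+01  6.28591183e-03  1.59834293e+02] 0.9983043950424388
scene [-0.18025572  0.5548905   0.48038928] [  64.71589144   -0.65062357 -119.54416701] 400.0619143414243 253.10165094155204 188.59843822244088
wheel_centre [([0.4894, 0.3943, 0.0461], 0.84), ([0.5149, 0.0852, 0.0442], 0.69)]
finger_slot [([0.4905, 0.3933, 0.0453], 0.86), ([0.5187, 0.0876, 0.0464], 0.8), ([0.5275, 0.0796, 0.0601], 0.4)]
index_line [([0.5212, 0.0845, 0.0471], 0.63), ([0.4883, 0.3914, 0.0469], 0.57)]
long_line [([0.4717, 0.1116, 0.0384], 0.61)]
scale_ring [([0.4709, 0.1193, 0.0422], 0.84), ([0.5285, -0.166, 0.026], 0.74)]
egg [([0.5237, 0.0804, 0.0638], 0.59), ([0.5177, 0.0846, 0.0461], 0.39)]
ochre_jar [([0.5383, 0.2439, 0.0359], 0.83), ([0.6658, 0.3788, 0.0295], 0.6)]
white_jar [([0.4001, -0.0188, 0.0385], 0.94)]
masking_tape [([0.7643, 0.1727, 0.0182], 0.76)]
side [0.62642614 0.96127148 0.4887244 ] [ 62.50875052  -0.23246152 176.15851293] 372.56293381292744 255.09347438289367 196.1195387497771
wheel_centre [([0.5263, 0.4085, 0.0429], 0.74), ([0.541, 0.0869, 0.0428], 0.67)]
finger_slot [([0.5467, 0.0885, 0.0439], 0.8)]
index_line [([0.5441, 0.0851, 0.0431], 0.95), ([0.5284, 0.4123, 0.0457], 0.85)]
long_line [([0.5424, 0.1549, 0.047], 0.62)]
scale_ring [([0.545, 0.1536, 0.0428], 0.98), ([0.5474, -0.1505, 0.0231], 0.33)]
egg [([0.5372, 0.0843, 0.0582], 0.65), ([0.5399, 0.0879, 0.0427], 0.57)]
ochre_jar [([0.5582, 0.2541, 0.0379], 0.58)]
white_jar [([0.4112, -0.0218, 0.0515], 0.59)]
masking_tape [([0.7785, 0.1837, 0.0118], 0.66)]
```

View pics/scene0.png

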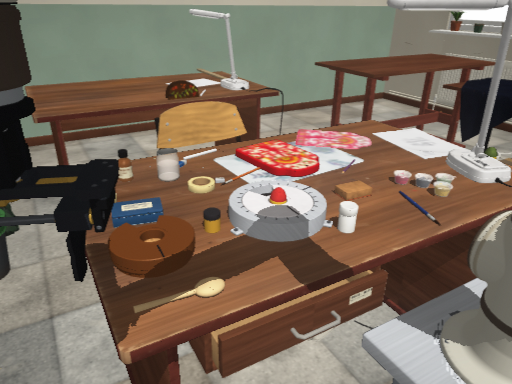

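View pics/side0.png

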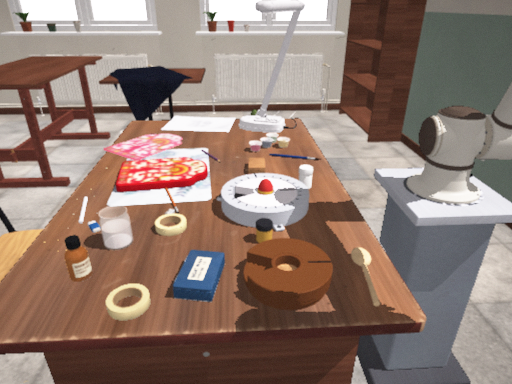

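The white wheel with the egg sits at scene px (278,205), about (0.54, 0.085). The brown look-alike is at (152,245) and stays untouched. The wheel lines are too small to read from here, so I'll look from above.

```bash
python3 - <<'E'
from workcell import env
import cv2
env.gripper_to(0.0)
env.goto([0.50,0.085,0.28],[-90,0,90])
s=env.read_state();print(s['clock'],s['position'],s['tool_rot'],s['joint_positions'])
p=env.grab_frame("wrist");cv2.imwrite('pics/w0.png',p['image'])
print(p['position'],p['orientation'],p['fx'],p['fy'],p['cx'],p['cy'])
for t in("wheel_centre","finger_slot","index_line","long_line","scale_ring","egg"):
    print(t,[(d['xyz'],d['score']) for d in env.search_frame(p,t)][:3])
E
```

```text
4.6083 [0.50003705 0.0857013  0.27984583] [-8.99911601e+01 -1.67978244e-03  9.00695367e+01] [ 2.80816608e+01  8.28173832e+00 -1.01389886e+01 -5.93876638e-03
 -7.15862885e+01 -2.80102478e+01]
[0.50041784 0.00170425 0.44257079] [-1.77423166e+01 -3.64774999e-02 -1.79860299e+02] 297.3186396354542 297.3186396354542 257.8761431735124 190.40399333847444
wheel_centre [([0.499, 0.3467, 0.0459], 0.7), ([0.5382, 0.0666, 0.0469], 0.56)]
finger_slot [([0.533, 0.0699, 0.0418], 0.88), ([0.4976, 0.3468, 0.0441], 0.79)]
index_line [([0.5362, 0.0689, 0.0402], 0.91), ([0.5009, 0.3492, 0.0491], 0.73)]
long_line [([0.5357, 0.0526, 0.0507], 0.81), ([0.537, 0.0684, 0.0712], 0.55)]
scale_ring [([0.5379, 0.0554, 0.0486], 0.91)]
egg [([0.5367, 0.0653, 0.0712], 0.63)]
```

View pics/w0.png

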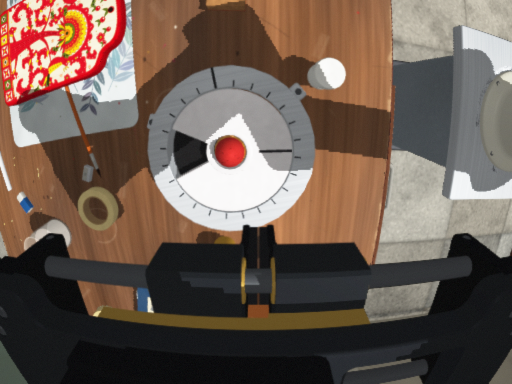

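Wrist view: the index line is at px (262–292,151), pointing to world −x. The slot is opposite, at (190,152), and the long line is at (214,78). I'll rectify this view to the wheel-top plane and measure the angles.

```bash
cat > h.py <<'E'
import numpy as np, cv2
from scipy.spatial.transform import Rotation as R
def pix2w(p,uv,z=0.045):
    uv=np.atleast_2d(uv).astype(float); d=(uv-[p['cx'],p['cy']])/p['fx']
    r=np.linalg.norm(d,axis=1,keepdims=True)+1e-12
    v=np.c_[d*np.sin(r)/r,np.cos(r)]*[1,-1,-1]
    v=R.from_euler('xyz',p['orientation'],degrees=True).apply(v); o=np.array(p['position'])
    return (o+v*((z-o[2])/v[:,2:]))[:,:2]
def w2pix(p,X):
    X=np.asarray(X,float); c=R.from_euler('xyz',p['orientation'],degrees=True).inv().apply(X-np.array(p['position']))*[1,-1,-1]
    q=np.linalg.norm(c[:,:2],axis=1,keepdims=True); th=np.arctan2(q,c[:,2:])
    return c[:,:2]/np.maximum(q,1e-12)*th*p['fx']+[p['cx'],p['cy']]
def polar(p,c,z=0.045,r0=20,r1=122):
    """rows: radius mm, columns: 0.25 deg of world angle"""
    r=np.arange(r0,r1)/1000.; a=np.radians(np.arange(0,360,.25)); rr,aa=np.meshgrid(r,a,indexing='ij')
    X=np.stack([c[0]+rr*np.cos(aa),c[1]+rr*np.sin(aa),np.full_like(rr,z)],-1).reshape(-1,3)
    m=w2pix(p,X).reshape(*rr.shape,2).astype(np.float32)
    return cv2.remap(cv2.cvtColor(p['image'],cv2.COLOR_BGR2GRAY),m[...,0],m[...,1],cv2.INTER_LINEAR)
E
python3 - <<'E'
from workcell import env
from h import *
p=env.grab_frame("wrist")
for t in('scale_ring','wheel_centre'):
  for d in env.trace(p,t):
    m=d['mask'];ys,xs=np.nonzero(m);print(t,d['score'],m.sum(),xs.min(),xs.max(),ys.min(),ys.max())
    if m[130:190,150:320].sum()>1500:
        c=max(cv2.findContours(m.astype(np.uint8),0,1)[0],key=len)[:,0]
        w=pix2w(p,c);(x,y),r=cv2.minEnclosingCircle((w*1000).astype(np.float32));A=np.c_[2*w,np.ones(len(w))]
        s=np.linalg.lstsq(A,(w**2).sum(1),rcond=None)[0];print(x,y,r,s[:2],np.sqrt(s[2]+s[:2]@s[:2]))
print('idx',pix2w(p,[[262,151],[292,151]]),'long',pix2w(p,[[213,70],[216,88]]))
E
```

```text
scale_ring 0.68 10608 147 315 65 230
536.3851318359375 67.7012710571289 124.33692169189453 [0.53897651 0.07260863] 0.11760091891909753
wheel_centre 0.92 10652 173 290 90 210
539.09521484375 73.10528564453125 85.99929809570312 [0.53770212 0.0735299 ] 0.08338955284402289
wheel_centre 0.53 270 248 268 305 317
idx [[0.49436694 0.07246062]
 [0.45352382 0.07215517]] long [[ 0.55923855 -0.0378202 ]
 [ 0.55539522 -0.01333165]]
```

```bash
python3 - <<'E'
from workcell import env
from h import *
p=env.grab_frame("wrist"); c=np.array([.5385,.0732])
P=polar(p,c); cv2.imwrite('pics/polar0.png',cv2.resize(P,(720,408)))
def dark(r0,r1,a0,a1):
    q=P[r0-20:r1-20,int(a0*4):int(a1*4)].astype(float).mean(0); w=np.clip(np.median(q)-q-10,0,None)
    return a0+.25*(w*np.arange(len(w))).sum()/w.sum(), w.max()
print('idx',dark(50,65,172,190),dark(68,82,172,190)); print('long',dark(90,97,274,288),dark(104,114,274,288))
for t in(0,30,60,90,101):
    a=np.radians(t); print(t,[None if (j:=env.inverse_kinematics([c[0]+.06*np.cos(a),c[1]+.06*np.sin(a),z],[-90,0,t+o])) is None else np.round(j,0) for o in(90,-90) for z in(.032,)])
E
```

```text
idx (np.float64(180.8029025995549), np.float64(106.33333333333331)) (np.float64(180.92821755900775), np.float64(99.10714285714288))
long (np.float64(281.5591508656224), np.float64(84.42857142857143)) (np.float64(281.49367724646174), np.float64(84.74999999999997))
0 [array([ 22.,  31., -16.,   0., -43., -22.]), array([ 22.,  31., -16.,   0., -43., 158.])]
30 [array([ 25.,  31., -16.,   0., -43.,   5.]), array([  25.,   31.,  -16.,    0.,  -43., -175.])]
60 [array([ 28.,  29., -19.,   0., -42.,  32.]), array([  28.,   29.,  -19.,   -0.,  -42., -148.])]
90 [array([ 31.,  27., -23.,   0., -40.,  59.]), array([  31.,   27.,  -23.,   -0.,  -40., -121.])]
101 [array([ 31.,  27., -24.,   0., -39.,  70.]), array([  31.,   27.,  -24.,   -0.,  -39., -110.])]
```

View pics/polar0.png

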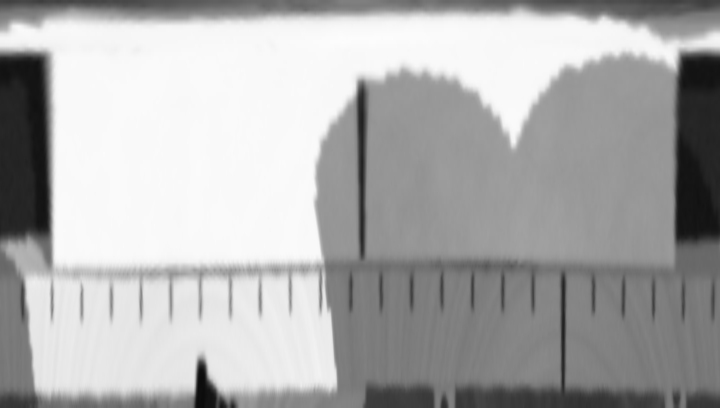

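Rectified view: index line at 180.9°, long line at 281.5°, slot walls near −24° and +26°, so the wheel needs about +100.6° counter-clockwise. I'll put the shut fingers in the slot beside the leading wall, push to about 3° short, then look.

```bash
cat >> h.py <<'E'
C=np.array([.5385,.0732])
def pose(phi,d,z,r=.060):
    """finger beside the wall at world angle phi (deg), d behind it"""
    a=np.radians(phi); u=np.array([np.cos(a),np.sin(a)]); t=np.array([-u[1],u[0]])
    return [*(C+r*u-d*t),z],[-90,0,phi+90]
def dark(P,r0,r1,a0,a1):
    q=P[r0-20:r1-20,int(a0*4):int(a1*4)].astype(float).mean(0); w=np.clip(np.median(q)-q-10,0,None)
    return a0+.25*(w*np.arange(len(w))).sum()/w.sum(), w.max()
E
python3 - <<'E'
from workcell import env
from h import *
z=.031
env.goto(*pose(25.5,.016,.12))
hit=env.move_straight(*pose(25.5,.016,z),rate=.08,force_limit=8)
s=env.read_state();print(hit,s['clock'],s['position'],s['force'])
if not hit:
    for phi in list(np.linspace(25.5,123.5,11)):
        h=env.move_straight(*pose(phi,.0095,z),rate=.05,force_limit=25)
        s=env.read_state();print(round(phi,1),h,round(s['clock'],2),np.round(s['position'],4),np.round(s['force'],1))
        if h: break
    p=env.grab_frame("wrist");cv2.imwrite('pics/w1.png',p['image'])
E
```

```text
False 7.2 [0.60004941 0.08477058 0.03165726] [-0.13293643  0.26773797  0.20545588]
25.5 False 7.48 [0.5967 0.0909 0.0313] [ 0.2 -0.2 -0.3]
35.3 False 7.84 [0.5929 0.1003 0.0311] [ 0.   0.3 -0. ]
45.1 False 8.2 [0.5876 0.109  0.031 ] [0.1 0.8 0.8]
54.9 False 8.56 [0.5808 0.1168 0.031 ] [-0.4  0.1 -0.7]
64.7 False 8.92 [0.5728 0.1234 0.031 ] [-0.2  0.3 -0.4]
74.5 False 9.28 [0.5638 0.1285 0.031 ] [-0.4  0.3  0.3]
84.3 False 9.63 [0.554  0.1319 0.031 ] [-0.4  0.1 -0.4]
94.1 False 9.99 [0.5438 0.1337 0.031 ] [ 0.  -0.1  0.7]
103.9 False 10.35 [0.5335 0.1338 0.0311] [-0.   0.2 -0.3]
113.7 False 10.71 [0.5232 0.132  0.031 ] [0.5 0.  0.3]
123.5 False 11.07 [0.5133 0.1284 0.031 ] [ 0.7  0.2 -0.3]
```

View pics/w1.png

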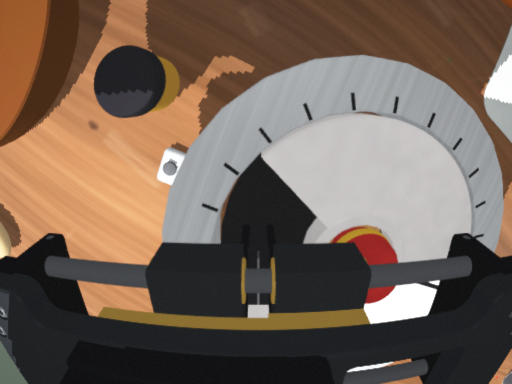

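The fingers are in the slot. The trailing wall edge is visible from (262,155) to (315,218), and the egg is upright at (365,265). I'll compute the wheel angle from that edge and from the bit of index line near (425,285).

```bash
python3 - <<'E'
from workcell import env
from h import *
p=env.grab_frame("wrist")
w=pix2w(p,[[262,155],[315,218],[415,282],[435,288]])-C
print(np.c_[np.hypot(*w.T)*1000,np.degrees(np.arctan2(w[:,1],w[:,0]))%360])
P=polar(p,C); print(dark(P,55,82,262,292))
q=P[10:55].mean(0); np.set_printoptions(linewidth=200)
print(P[60-20:80-20,60*4:95*4:4].mean(0).round()); print(P[60-20:80-20,250*4:300*4:4].mean(0).round())
E
```

```text
[[ 87.07199758  74.97399071]
 [ 41.64638914  76.60749877]
 [ 50.25857628 281.31943161]
 [ 71.42889853 281.44617274]]
(np.float64(286.31530314193134), np.float64(166.48148148148147))
[198. 198. 198. 198. 198. 198. 198. 198. 197. 197. 197. 197. 197. 198. 198. 189.  47.  29.  29.  29.  29.  29.  29.  30.  29.  29.  29.  30.  30.  30.  30.  30.  30.  30.  29.]
[104. 111. 124. 135. 146. 156. 170. 184. 195. 212. 228. 241. 253. 255. 255. 255. 255. 255. 255. 255. 255. 255. 255. 252. 244. 237. 226. 219. 209. 204. 194. 128.  38.  43. 128. 142. 107.  70.  58.
  68.  70.  71.  72.  72.  71.  71.  70.  70.  69.  67.]
```

The trailing wall is at about 75.6°, so the slot centre is near 100.6°, and the index line reads about 281.4°. That's already about on the mark, so the fingers must be a bit wider than assumed. I'll back off, lift and check from above.

```bash
python3 - <<'E'
from workcell import env
from h import *
env.move_straight(*pose(123.5,.0155,.031),rate=.05)
env.move_straight(*pose(123.5,.0155,.13),rate=.12)
env.goto([0.50,0.085,0.28],[-90,0,90]); env.dwell(.3)
p=env.grab_frame("wrist");cv2.imwrite('pics/w2.png',p['image'])
for c in(C,C+[.002,0],C+[0,.002]):
    P=polar(p,c);print(dark(P,50,65,274,288),dark(P,68,82,274,288),dark(P,90,97,274,288),dark(P,104,114,274,288))
print(env.read_state()['clock'],[(d['xyz'],d['score']) for d in env.search_frame(p,'egg')])
for t in('ochre_jar','white_jar','masking_tape'): print(t,[(d['xyz'],d['score']) for d in env.search_frame(env.grab_frame('side'),t)][:1])
E
```

```text
(np.float64(282.6513906091656), np.float64(93.46666666666665)) (np.float64(282.3717283095992), np.float64(104.89285714285712)) (np.float64(281.5659173754556), np.float64(86.28571428571429)) (np.float64(281.492767268681), np.float64(85.15))
(np.float64(280.6669244058068), np.float64(94.03333333333333)) (np.float64(280.86330742428305), np.float64(104.07142857142857)) (np.float64(280.35900955867396), np.float64(86.42857142857144)) (np.float64(280.4498452810727), np.float64(83.99999999999999))
(np.float64(282.2616761878222), np.float64(94.83333333333334)) (np.float64(282.0686063936064), np.float64(105.03571428571428)) (np.float64(281.3460931103053), np.float64(75.92857142857143)) (np.float64(281.2970627503338), np.float64(87.1))
14.575 [([0.5422, 0.0655, 0.0695], 0.86)]
ochre_jar [([0.5576, 0.2527, 0.0386], 0.74)]
white_jar [([0.4084, -0.0196, 0.0501], 0.73)]
masking_tape [([0.7747, 0.185, 0.0076], 0.81)]
```

View pics/w2.png

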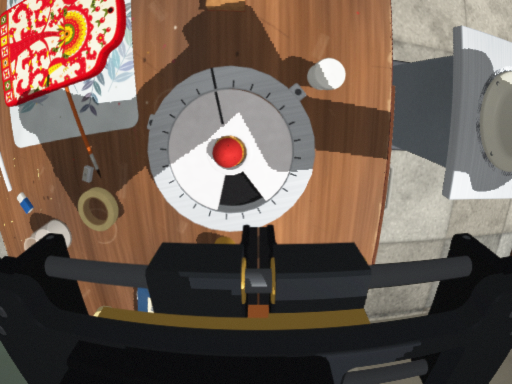

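The index line now runs into the long line at (213,70)–(222,124), within about 1° (1.5 mm) against the 4° allowed. The egg is upright in its well, and the jars and tape I can check haven't moved.

```bash
python3 -c "
from workcell import env
env.close_job();print(env.read_state()['clock'])"
```

```text
the job is handed in; nothing more can be done
the job is handed in; nothing more can be done
```

The wheel is turned and the job is handed in; the index line sits on the long scale line. I put the shut fingers in the finger slot, pushed its leading wall about 101° counter-clockwise, then backed off and lifted clear. The last clock reading before hand-in was 14.6 s.

- **Alignment:** in the final view from above, the index line reads about 282.4° (outer part) and the long line about 281.5°. That is roughly 1°, or 1.5 mm, against the 4° allowed.
- **Overshoot:** I meant to stop about 3° short and finish with a correction, but the wheel had already reached the mark, apparently because the fingers are wider than I assumed. No correction was needed.
- **Egg:** it looks upright and central in its well in that view.
- **Bystanders:** the ochre jar, white jar and masking tape were found again within about 6 mm of their first readings, which is about the accuracy of the network that finds them. I did not measure the sanding block, spoon blank or paint tin again, but the arm worked only over the wheel and never went near them.
- **Forces:** those printed after each push step stayed below about 1.2 N, less than the roughly 2 N expected. They were taken with the arm stopped, so they say little about the push itself.

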